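# Hang a sprayed sample on the drying rail

## Robot

A 6-joint arm with a two-finger parallel gripper is mounted at the origin on the work surface. World frame = base frame: x ahead of the robot, y to its left, z up, the work surface at z = 0. Lengths are in m, angles in rad, forces in N, time in s.
With the tool pointing down it reaches from about 0.35 to 0.725 m from the base axis. Payload 4.3 kg.
Tool frame: the origin (TCP) lies at the very end of the fingers, on their centre line; the grasp point (between the pads) lies 19 mm behind it; z points along the fingers, y is the line along which they close (so a half turn about z gives the same grasp; the last joint's range is limited). The gripper opens to 85 mm and grips with 20 to 120 N. Pads are 22 mm wide; open, the fingers measure 114 mm over their backs; the gripper's body (76 mm by 85 mm) begins 54 mm behind the grasp point. The pads swing forward as they close: fully open they stand 13 mm farther back than shut.
Start: joints at [-1.239, 0.377, 0.081, 1.274, 0, 1.46], TCP at [0.246, -0.52, 0.231] pointing down, gripper open.
Joint ranges: [-2.72, 2.72], [-0.84, 1.66], [-1.02, 1.22], [-1.77, 2.12], [-1.37, 1.28], [-3.14, 3.14]. Speed limits (rad/s): [2.57, 2.57, 3.14, 3.14, 3.14, 3.14].

## Interface

Orientations are given as a 3x3 rotation matrix whose columns are the frame's x, y, z axes.
In Python, from cell import env, imaging gives the robot as it stands. The module is installed in compiled form; this text tells all that it offers.
- The arm moves only by the tool jog_arm, never from a script. Its argument "increments" is a list of rows, each an object of numbers: "fingers": the opening, from -1 (shut) to 1 (fully open); "x", "y", "z": the shift along the tool's x, y, z normalised to -1 to 1, where 1 is 20 cm; "turn": the turn about the tool's z normalised to -1 to 1, where 1 is 60 degrees. A call has 1 to 5 rows; each row is the pose to reach, as a shift and turn from the pose commanded when the call began, along the tool's axes at that moment; what a row does not reach only later rows make up. A row lasts 1/12 s, in which the tool goes at most 41.7 mm and 7.16 degrees, less where a joint would pass 70% of its speed; a pose out of reach is approached as far as the arm can. A call with a number of a shift or a turn outside -1 to 1 is refused whole. A call with a gripper value outside its range is refused whole. The fingers move at their own pace and stop on an object; "force" is the grip in N (left out, the last holds). Time passes only in rows, so rows that repeat a pose let the fingers close. It gives the time, the measured TCP pose, the force, the opening and the grip force at its end, in the units of the state.
- env.observe(): the state, without advancing time (a new reading comes with each control period).
- imaging.capture(name): name is "scene" or "side" or "wrist"; returns the picture (420x560x3 uint8, blue, green, red); there is no depth.
- imaging.camera_info(name): a dict with "fx", "fy", "cx", "cy" (pixels), "R" (3x3) and "t" (3): a world point X has camera coordinates R X + t. Camera axes: x right, y down, z forward; pixel columns grow to the right and rows downward; lengths in m; the calibration is good to about 2 mm. A picture is of the moment at which its call begins: read the wrist's pose just before it. camera_info takes no time and is no camera call; for the wrist camera it gives the pose at the moment of the call.
- env.hand_in(): hands the job in; it is judged then, once.
The state is a dict: "time": time; "joint_pos": joint angles; "joint_vel": joint speeds; "joint_efforts": joint torques, N m; "tool_pos": TCP position; "tcp_rot": TCP orientation; "ft_force": force on the tool from outside, world axes, zero at the start; "ft_torque": the same for the moment, N m; "width": finger opening in m; "grasp_force": force on a finger pad.
Only numpy, scipy, OpenCV 4.12 (cv2) and the standard library are available. Lean on these libraries where they do the work, as an engineer would, in place of code of your own. Each camera call takes 0.05 s, during which the arm holds its last target. There are 200 camera calls.

## Task

Take the hanger with the green sample panel out of the wooden rack, hook it onto the drying rail at the rail's open end, where no lamp hood covers it, and slide it along the rail under the hood until it hangs centred on the yellow mark. Let go and leave it hanging still; leave the other two hangers and everything else on the bench where they are.

Things in the scene. Friction and masses are not known exactly. Their poses are not given: they have to be found in the camera images.
- green_hanger: Rigid 0.3 kg hanger. Origin: centre of the panel's underside; z up, y along its width, -x its front. Green panel 12 (x) x 90 (y) x 110 mm (z) at x=0. On its top edge a steel foot (36 mm wide, z 110 to 116 mm) runs forward to an upright strip at x=-28 mm that carries the hook above (see its point). A 20 mm wide, 8 mm thick arm at z=128 mm runs on forward from the strip to a black handle.
- green_hanger_grip (a point): Grip point inside the hanger's black handle: x=-89, y=0, z=157 mm of the hanger, same axes. The handle is a block 30 mm wide (y), 14 mm thick, 66 mm long; its long axis rises leaning 35 degrees from vertical towards the front (-x), 27 mm on above this point and 39 mm below it. Grip it across its 30 mm width with the tool tilted along it.
- green_hanger_hook (a point): Where the rail's axis lies in the fully seated hook: x=-2.5, y=0, z=183.7 mm of the hanger, same axes. Hook: steel roof 36 mm wide (y), inner ridge 11 mm and top 18 mm above this point, flanks falling 45 degrees fore and aft; a back lip 25 mm behind it (+x) reaches 18 mm below it. Between lip and foot (68 mm below) a 50 mm gap, open to +x, lets the rail in; then lower 35 mm to seat.
- rail_frame: Fixed stand. Origin: centre of its underside; y along the rail, -x to the robot. Base 150 x 470 x 12 mm. Round steel rail, 16 mm thick, at x=0, height 225 mm, on 18 mm posts at y=+-217 mm. Red lamp hood: x -60 to +45, y -90 to +220, height 256 to 311 mm, on uprights at x=+55 mm; a hooked hanger has 14 mm above it there, too little to hook on. The rail's -y end, y -208 to -90 mm, is open above.
- rail_open_end (a point): Point on the rail's axis in the middle of its open end (y=-145 mm of rail_frame, height 225 mm). Axes as rail_frame.
- rail_mark (a point): Point on the rail's axis (height 225 mm) in the middle of the yellow mark: a 10 mm wide yellow stripe round the rail, across the base plate and over the hood's front, top and back. Axes as rail_frame.
- rack: Fixed wooden rack, base 100 (x) x 250 (y) x 12 mm; two battens up to height 46 mm leave a groove along y, 14 mm wide, 34 mm deep, at x=0. Two hangers stand in it on their panels' lower edges, 120 mm apart (y about +-60 mm), green and white in either order, handles to -x. Origin: centre of the underside.
- white_hanger: The same hanger in every dimension as green_hanger, but with a white panel; stands in the rack. Leave it alone. Origin as green_hanger.
- blue_hanger: The same hanger in every dimension as green_hanger, but with a blue panel; already hangs on the rail near its covered +y end, at y=162 mm of rail_frame. Leave it alone. Origin as green_hanger.
- spray_gun: Spray gun standing on its metal cup (80 mm wide), 205 mm tall, 130 mm long. Origin: centre of the underside. Leave it.
- paint_tin: Paint tin, 90 mm wide, 110 mm tall. Origin: centre of the underside. Leave it.
- thinner: White bottle with red cap, 70 mm wide, 180 mm tall. Origin: centre of the underside. Leave it.
- tape_roll: Yellow roll of tape lying flat, 100 mm wide, 25 mm high. Origin: centre of the underside. Leave it.
- brush: Paint brush lying flat. Origin: its underside. Leave it.
- mixing_cup: Grey cup, 90 mm wide, 100 mm tall. Origin: centre of the underside. Leave it.

How it is judged:
By the outcome, as a careful person would: the job done as asked, in the order asked, and still so for the second after the job is handed in, with the robot touching nothing.
It also fails if it takes over 58 s, if anything falls off the work surface, if the arm or the gripper's body presses on something with over 40 N, if the wrist force passes 120 N, or if a joint passes its speed limit or range.

## Working session

There is one attempt and no reset: what is moved stays moved. The work goes in short steps, Python scripts to look and compute and a tool call to move; the robot and the scene stay as the last step left them, time stands still between calls to the robot, and variables do not carry over. Pictures are saved under pics/ and viewed, at most 10 in all, crops included, and the job is handed in when it is done.

Besides the shell and the picture viewer there is one more tool, called as name(argument=value, ...) on one line, values as JSON. jog_arm: Moves the arm, as the interface text tells. Scaled input: -1 to 1 covers 20 cm each way for a shift and 60 degrees each way for a turn. Its arguments: {"type":"object","properties":{"increments":{"type":"array"},"force":{"type":"number"}},"required":["increments"]}

```bash
mkdir -p pics; cat > h.py <<'E'
from cell import env, imaging
import numpy as np, cv2
def ray(n,u,v,ci=None):
    c=ci or imaging.camera_info(n); R=np.array(c["R"]);t=np.array(c["t"])
    d=R.T@np.array([(u-c["cx"])/c["fx"],(v-c["cy"])/c["fy"],1]); return -R.T@t,d
def onz(n,u,v,z):
    o,d=ray(n,u,v); return o+d*(z-o[2])/d[2]
def tri(a,b):
    # list of (o,d)
    A=np.zeros((3,3));B=np.zeros(3)
    for o,d in (a,b):
        d=d/np.linalg.norm(d);P=np.eye(3)-np.outer(d,d);A+=P;B+=P@o
    return np.linalg.solve(A,B)
def proj(n,X):
    c=imaging.camera_info(n);p=np.array(c["R"])@X+np.array(c["t"]); return c["fx"]*p[0]/p[2]+c["cx"],c["fy"]*p[1]/p[2]+c["cy"]
E
python3 - <<'E'
from h import *
for n in("scene","side"):
    im=imaging.capture(n);cv2.imwrite(f"pics/{n}0.png",im)
    c=imaging.camera_info(n);print(n,-np.array(c["R"]).T@np.array(c["t"]),np.array(c["R"])[2],c["fx"])
s=env.observe();print(s["tcp_rot"],s["tool_pos"],s["time"],s["width"])
E
```

```text
scene [ 1.50320828 -0.02652248  0.89592673] [-0.79366185  0.08002714 -0.60307257] 399.8166376023849
side [-0.32642027  0.37992423  1.29000844] [ 0.5867181  -0.23822168 -0.77395885] 436.90392102643233
[[ 9.03994861e-01  4.27542889e-01 -6.08179050e-04]
 [ 4.27543281e-01 -9.03993232e-01  1.72638018e-03]
 [ 1.88311824e-04 -1.82066167e-03 -9.99998325e-01]] [ 0.24565589 -0.5192304   0.23046394] 0.1 0.08557927777794107
```

View pics/scene0.png

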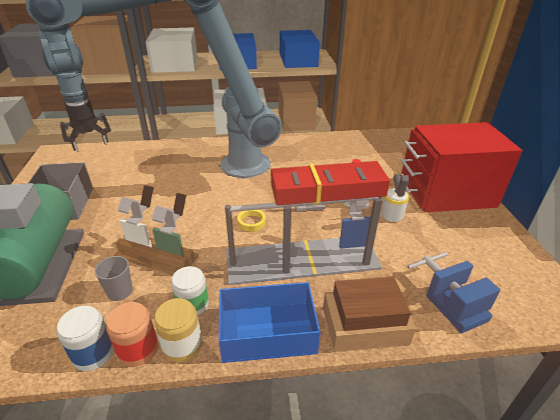

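View pics/side0.png

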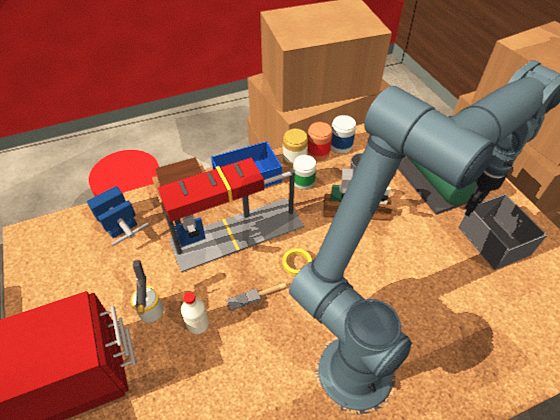

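The scene view shows the rack at about (155,250), with white on the left (135,232) and green on the right (168,240), and their handles at (147,195) and (180,205). The rail's open end is on the left at (230,208), and the yellow mark is at about (315,180) on the hood and (310,257) on the base. In the side view the arm partly hides the rack at (350,195). I'll zoom in next.

```bash
python3 - <<'E'
from h import *
a=cv2.imread("pics/scene0.png")[155:295,105:395];b=cv2.imread("pics/side0.png")[140:280,155:400]
f=lambda i,s:cv2.resize(i,None,fx=s,fy=s,interpolation=cv2.INTER_CUBIC)
cv2.imwrite("pics/za.png",f(a,2.75));cv2.imwrite("pics/zb.png",f(b,3.2))
E
```

```text
(no output)
```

View pics/za.png

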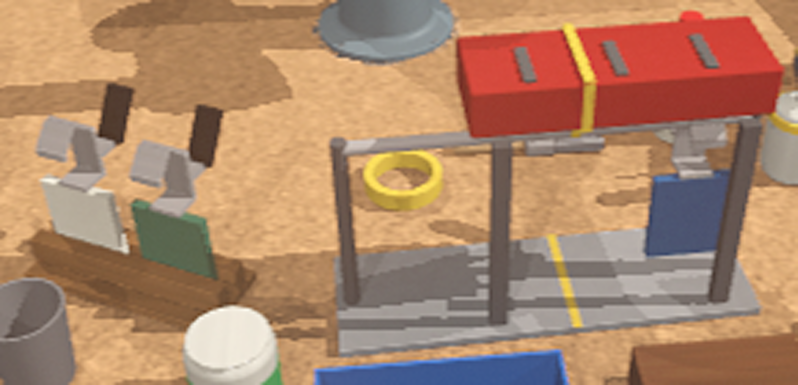

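View pics/zb.png

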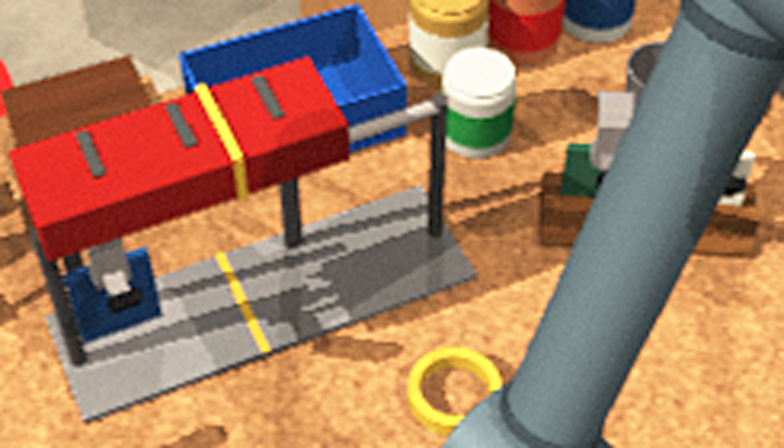

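The crops show the following.
- **Green hanger (scene crop):** the panel's top corners are at (133,200) and (213,237), and the handle is at about (206,135).
- **Base plate (scene crop):** the corners are (338,352) and (760,308).
- **Base plate (side crop):** the corners are (80,418), (475,275), (425,188) and (48,320). The base mark runs from (220,253) to (266,350).

Next I'll compute poses from these points.

```bash
python3 - <<'E'
from h import *
S=lambda u,v:(u/2.75+105,v/2.75+155)
D=lambda u,v:(u/3.2+155,v/3.2+140)
def pr(t,p):print(t,np.round(p,4))
for t,p in dict(nl=(338,350),nr=(758,308),fl=(337,262),m1=(577,326),m2=(551,236)).items(): pr("scene base "+t,onz("scene",*S(*p),.012))
for t,p in dict(a=(86,415),b=(474,273),c=(425,188),d=(48,320),m1=(266,350),m2=(219,254)).items(): pr("side base "+t,onz("side",*D(*p),.012))
for t,p in dict(post1top=(338,142),hoodmark=(567,28),hm2=(588,84)).items(): pr("scene "+t,onz("scene",*S(*p),.225 if 'p' in t else .311))
for t,p in dict(h1=(203,87),h2=(243,163),post=(440,103)).items(): pr("side hood "+t,onz("side",*D(*p),.311 if 'h1'==t or t=='h2' else .235))
for t,p in dict(gTL=(133,201),gTR=(212,238),wTL=(43,180),wTR=(119,214)).items(): pr("panel "+t,onz("scene",*S(*p),.122))
# handle top z: 0.012+0.157+27cos35
zt=.012+.157+.027*np.cos(.611)
for t,p in dict(g=(209,107),w=(120,87)).items(): pr("handle top",onz("scene",*S(*p),zt))
E
```

```text
scene base nl [ 0.6881 -0.081   0.012 ]
scene base nr [0.6739 0.3849 0.012 ]
scene base fl [ 0.5507 -0.0808  0.012 ]
scene base m1 [0.68   0.1795 0.012 ]
scene base m2 [0.5317 0.1753 0.012 ]
side base a [0.5213 0.3757 0.012 ]
side base b [ 0.5351 -0.085   0.012 ]
side base c [ 0.6749 -0.0846  0.012 ]
side base d [0.6584 0.3832 0.012 ]
side base m1 [0.5263 0.1711 0.012 ]
side base m2 [0.6741 0.1768 0.012 ]
scene post1top [ 0.6025 -0.065   0.225 ]
scene hoodmark [0.547  0.1756 0.311 ]
scene hm2 [0.6505 0.1774 0.311 ]
side hood h1 [0.6452 0.1733 0.311 ]
side hood h2 [0.5348 0.1694 0.311 ]
side hood post [ 0.6021 -0.0652  0.235 ]
panel gTL [ 0.5488 -0.2951  0.122 ]
panel gTR [ 0.6189 -0.2042  0.122 ]
panel wTL [ 0.5011 -0.4006  0.122 ]
panel wTR [ 0.5694 -0.3071  0.122 ]
handle top [ 0.477  -0.2093  0.1911]
handle top [ 0.4261 -0.3139  0.1911]
```

jog_arm(increments=[{"x":1,"y":-0.5,"z":-0.85,"turn":0.7,"fingers":1},{"x":1,"y":-0.5,"z":-0.85,"turn":0.7},{"x":1,"y":-0.5,"z":-0.85,"turn":0.7},{"x":1,"y":-0.5,"z":-0.85,"turn":0.7},{"x":1,"y":-0.5,"z":-0.85,"turn":0.7}])

```text
invalid input
```

jog_arm(increments=[{"x":0.2,"y":0,"z":0,"turn":0.1},{"x":0.2,"y":0,"z":0,"turn":0.1},{"x":0.2,"y":0,"z":0,"turn":0.1}])

```text
invalid input
```

```bash
python3 - <<'E'
from h import *
s=env.observe();print(s["time"],s["tool_pos"],np.round(s["tcp_rot"],3),s["joint_pos"])
c=imaging.camera_info("wrist");np.save("w1.npy",c,allow_pickle=True)
im=imaging.capture("wrist");cv2.imwrite("pics/w1.png",im)
print(-np.array(c["R"]).T@np.array(c["t"]),np.array(c["R"])[2],c["fx"])
E
```

```text
0.1 [ 0.24565589 -0.5192304   0.23046394] [[ 0.904  0.428 -0.001]
 [ 0.428 -0.904  0.002]
 [ 0.    -0.002 -1.   ]] [-1.23930387e+00  3.77983816e-01  7.97752203e-02  1.27441806e+00
 -1.32100090e-05  1.46051521e+00]
[ 0.30872519 -0.48962316  0.37322525] [-0.24500551 -0.11393379 -0.96280392] 313.02119051392964
```

View pics/w1.png

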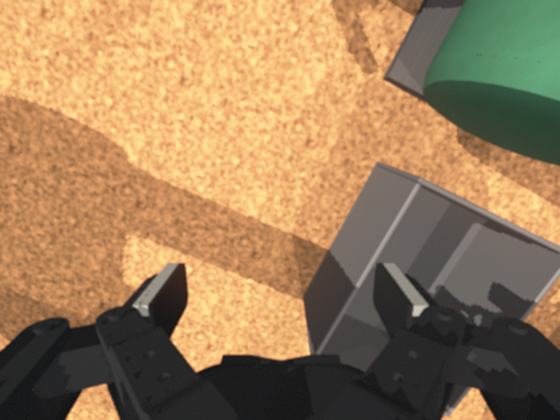

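The calls were refused, probably because every row needs all the keys. The wrist view shows only the bench and the grey bin, and it tells me the camera sits on the tool's +x side. I'll turn that side towards the robot, away from the hood.

jog_arm(increments=[{"x":0.9,"y":-0.3,"z":-0.85,"turn":-0.6,"fingers":1},{"x":0.9,"y":-0.3,"z":-0.85,"turn":-0.6,"fingers":1},{"x":0.9,"y":-0.3,"z":-0.85,"turn":-0.6,"fingers":1},{"x":0.9,"y":-0.3,"z":-0.85,"turn":-0.6,"fingers":1},{"x":0.9,"y":-0.3,"z":-0.85,"turn":-0.6,"fingers":1}])

```text
time: 0.57
tool_pos: [0.3585, -0.4111, 0.3714]
tcp_rot: [[0.478, 0.878, -0.0], [0.878, -0.478, 0.0], [0.0, -0.0, -1.0]]
ft_force: [-0.2, -0.8, 0.3]
width: 0.0857
grasp_force: 0.0
```

jog_arm(increments=[{"x":0,"y":0,"z":0,"turn":-0.6,"fingers":1},{"x":0,"y":0,"z":0,"turn":-0.6,"fingers":1},{"x":0,"y":0,"z":0,"turn":-0.6,"fingers":1},{"x":0,"y":0,"z":0,"turn":-0.6,"fingers":1},{"x":0,"y":0,"z":0,"turn":-0.6,"fingers":1}])

```text
time: 0.98
tool_pos: [0.358, -0.4123, 0.3701]
tcp_rot: [[-0.127, 0.992, -0.0], [0.992, 0.127, 0.0], [0.0, -0.0, -1.0]]
ft_force: [-0.2, -0.7, -0.6]
width: 0.0854
grasp_force: 0.0
```

jog_arm(increments=[{"x":0,"y":0,"z":0,"turn":-0.6,"fingers":1},{"x":0,"y":0,"z":0,"turn":-0.6,"fingers":1},{"x":0,"y":0,"z":0,"turn":-0.6,"fingers":1},{"x":0,"y":0,"z":0,"turn":-0.6,"fingers":1},{"x":0,"y":0,"z":0,"turn":-0.6,"fingers":1}])

```text
time: 1.4
tool_pos: [0.3579, -0.4124, 0.37]
tcp_rot: [[-0.683, 0.73, -0.0], [0.73, 0.683, 0.001], [0.001, 0.0, -1.0]]
ft_force: [-0.1, -0.1, 0.1]
width: 0.0854
grasp_force: 0.0
```

jog_arm(increments=[{"x":0.15,"y":0.6,"z":0,"turn":-0.2,"fingers":1},{"x":0.15,"y":0.6,"z":0,"turn":-0.2,"fingers":1},{"x":0.15,"y":0.6,"z":0,"turn":-0.2,"fingers":1},{"x":0.15,"y":0.6,"z":0,"turn":-0.2,"fingers":1}])

```text
time: 1.73
tool_pos: [0.4285, -0.3035, 0.3705]
tcp_rot: [[-0.821, 0.571, 0.002], [0.571, 0.821, 0.003], [0.0, 0.004, -1.0]]
ft_force: [-0.1, -0.6, 0.3]
width: 0.0853
grasp_force: 0.0
```

```bash
python3 - <<'E'
from h import *
s=env.observe();print(s["time"],s["tool_pos"],np.round(s["tcp_rot"],3),s["joint_pos"])
c=imaging.camera_info("wrist");np.save("w2.npy",c,allow_pickle=True)
im=imaging.capture("wrist");cv2.imwrite("pics/w2.png",im)
print(-np.array(c["R"]).T@np.array(c["t"]),np.array(c["R"])[2],c["fx"])
E
```

```text
1.7333 [ 0.4284799  -0.30353744  0.37047257] [[-0.821  0.571  0.002]
 [ 0.571  0.821  0.003]
 [ 0.     0.004 -1.   ]] [-0.7392369   0.28477736  0.30835226  1.59523246  0.00343835 -0.13103992]
[ 0.37291255 -0.2642647   0.51326951] [ 0.2241675  -0.15194416 -0.9626328 ] 313.02119051392964
```

View pics/w2.png

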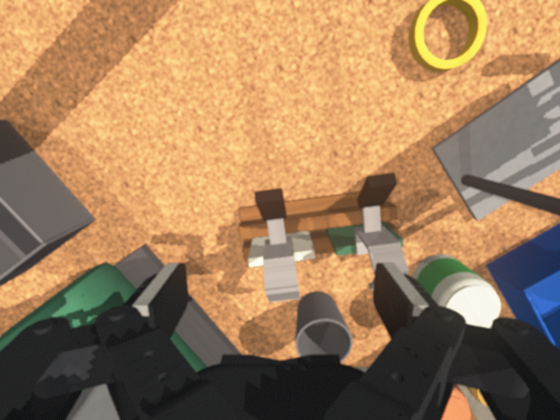

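The view shows the white handle at (270,203), the green handle at (378,188), and the green panel under its hook at about (345,238) to (400,235). The rack's front edge runs from (240,205) to (395,190). I'll refine the handle corners with a mask.

```bash
python3 - <<'E'
from h import *
c=np.load("w2.npy",allow_pickle=True).item()
im=cv2.imread("pics/w2.png");hsv=cv2.cvtColor(im,cv2.COLOR_BGR2HSV)
P=lambda u,v,z:(lambda o,d:o+d*(z-o[2])/d[2])(*ray("wrist",u,v,c))
m=(hsv[...,2]<75).astype(np.uint8);m[260:]=0;m[:165]=0;m[:,:230]=0;m[:,420:]=0
n,l,st,ce=cv2.connectedComponentsWithStats(m)
for i in range(1,n):
    if st[i,4]>150:
        k=cv2.findContours((l==i).astype(np.uint8),0,2)[0][0]
        a=cv2.approxPolyDP(cv2.convexHull(k),2,True)[:,0]
        print(st[i],a.tolist())
        print(np.round([P(*q,.187)[:2] for q in a],4).tolist())
g=((hsv[...,0]>50)&(hsv[...,0]<90)&(hsv[...,1]>80)).astype(np.uint8);g[:215]=0;g[262:]=0;g[:,:320]=0;g[:,415:]=0
ys,xs=np.nonzero(g);print(xs.min(),xs.max(),ys.min(),ys.max())
for q in((240,206),(395,190)):print("rackfront",P(*q,.046))
crop=im[160:275,225:425];cv2.imwrite("pics/z2.png",cv2.resize(crop,None,fx=4,fy=4,interpolation=cv2.INTER_CUBIC))
E
```

```text
[358 180  37  28 586] [[394, 182], [381, 205], [359, 206], [358, 198], [367, 180]]
[[0.4897, -0.1979], [0.5037, -0.2217], [0.491, -0.2417], [0.4828, -0.238], [0.4716, -0.2202]]
[262 204  24  16 168] [[282, 205], [285, 216], [264, 219], [262, 212]]
[[0.4426, -0.309], [0.4546, -0.3134], [0.4443, -0.334], [0.4366, -0.3312]]
[326 230  29  18 185] [[326, 230], [351, 237], [354, 242], [334, 247]]
[[0.4936, -0.2855], [0.5164, -0.2672], [0.5234, -0.2676], [0.5157, -0.289]]Traceback (most recent call last):
  File "<stdin>", line 14, in <module>
    return umr_minimum(a, axis, None, out, keepdims, initial, where)
ValueError: zero-size array to reduction operation minimum which has no identity
```

```bash
python3 - <<'E'
from h import *
im=cv2.imread("pics/w2.png")
crop=im[160:275,225:425];cv2.imwrite("pics/z2.png",cv2.resize(crop,None,fx=4,fy=4,interpolation=cv2.INTER_CUBIC))
E
```

```text
(no output)
```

View pics/z2.png

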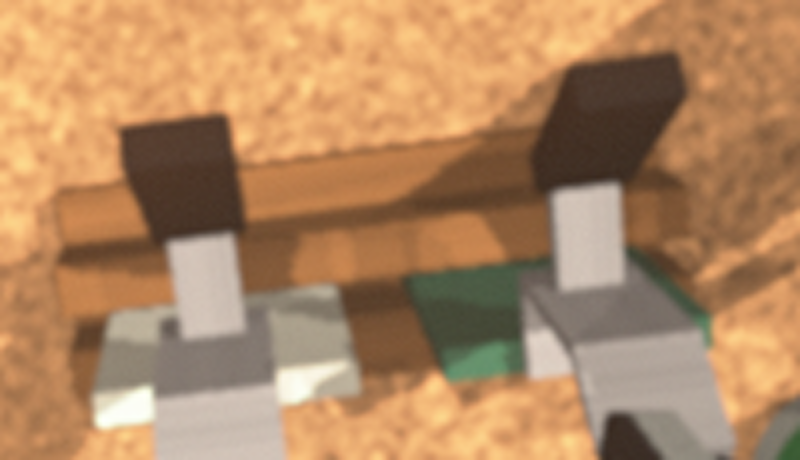

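The crop shows the green handle's front edge at (570,67)–(672,53), the white one's at (122,127)–(226,115), and the green panel's top left corner at about (447,379).

```bash
python3 - <<'E'
from h import *
c=np.load("w2.npy",allow_pickle=True).item()
P=lambda u,v,z:(lambda o,d:o+d*(z-o[2])/d[2])(*ray("wrist",u/4+225,v/4+160,c))[:2]
for n,a,b,z in (("gfront",(570,67),(672,53),.187),("grear",(580,107),(685,93),.195),("wfront",(122,127),(226,115),.187),("wpanelback",(96,428),(360,390),.122),("gpan",(447,380),(712,345),.122),("gfoot strip",(555,290),(625,282),.144),("rackfront",(58,188),(560,130),.046),("rack top2",(62,255),(690,185),.046)):
    p,q=P(*a,z),P(*b,z);d=q-p
    print(n,np.round((p+q)/2,4),"len",np.linalg.norm(d).round(4),"ydir deg",np.degrees(np.arctan2(d[1],d[0])).round(1))
E
```

```text
gfront [ 0.475  -0.2061] len 0.0267 ydir deg 63.0
grear [ 0.4832 -0.2103] len 0.027 ydir deg 62.8
wfront [ 0.4212 -0.3116] len 0.0278 ydir deg 61.8
wpanelback [ 0.5223 -0.3639] len 0.0907 ydir deg 63.9
gpan [ 0.5761 -0.2573] len 0.0891 ydir deg 63.2
gfoot strip [ 0.5445 -0.2418] len 0.0218 ydir deg 62.0
rackfront [ 0.4834 -0.2987] len 0.1933 ydir deg 61.8
rack top2 [ 0.5184 -0.2911] len 0.2448 ydir deg 61.7
```

The hanger yaw is -27°. The grip is at about (0.493, -0.215, 0.169). I'll move above it first, then descend.

jog_arm(increments=[{"x":0.01,"y":0.545,"z":0.45,"turn":-0.13,"fingers":1},{"x":0.01,"y":0.545,"z":0.45,"turn":-0.13,"fingers":1},{"x":0.01,"y":0.545,"z":0.45,"turn":-0.13,"fingers":1},{"x":0.01,"y":0.545,"z":0.45,"turn":-0.13,"fingers":1},{"x":0.01,"y":0.545,"z":0.45,"turn":-0.13,"fingers":1}])

```text
time: 2.2
tool_pos: [0.486, -0.2165, 0.2766]
tcp_rot: [[-0.889, 0.459, -0.006], [0.459, 0.889, 0.004], [0.007, 0.001, -1.0]]
ft_force: [-0.7, 0.3, -0.1]
width: 0.0855
grasp_force: 0.0
```

```bash
python3 - <<'E'
from h import *
s=env.observe();R=np.array(s["tcp_rot"]);print(s["time"],s["tool_pos"],np.degrees(np.arctan2(R[1,1],R[0,1])))
c=imaging.camera_info("wrist");np.save("w3.npy",c,allow_pickle=True)
im=imaging.capture("wrist");cv2.imwrite("pics/w3.png",im)
cv2.imwrite("pics/s3.png",imaging.capture("side"))
print((np.array([.489,-.213,.156])-s["tool_pos"])@R/.2)
E
```

```text
2.2 [ 0.48602046 -0.21652958  0.27663584] 62.69095067019802
[-0.00917145  0.02208908  0.60314715]
```

View pics/w3.png

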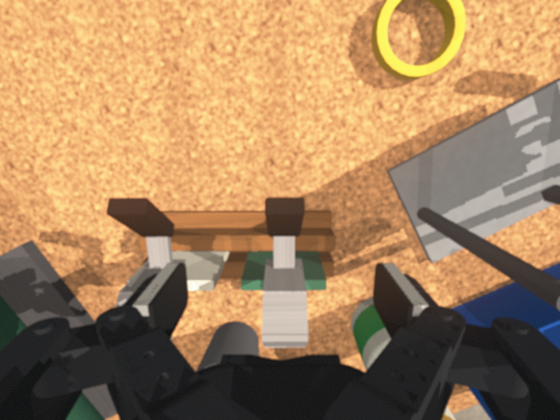

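The green handle is centred between the fingers, with its front edge at (266,199)–(304,198), and it is aligned with the tool. I'll check that numerically. For the rail I'll use the base corners (389,171) and (430,262) and the post top at about (424,214).

```bash
python3 - <<'E'
from h import *
c=np.load("w3.npy",allow_pickle=True).item()
P=lambda u,v,z:(lambda o,d:o+d*(z-o[2])/d[2])(*ray("wrist",u,v,c))[:2]
f=(P(266,199,.187)+P(304,198,.187))/2; x=np.array([.89,-.456])
print("grip from w3",f+.0212*x)
print("base corners",P(389,171,.012),P(430,262,.012),"post top",P(424,214,.233))
s=env.observe();R=np.array(s["tcp_rot"]);t=f+.0212*x-.005*x
print(np.array([*t,.156])-s["tool_pos"],(np.array([*t,.156])-s["tool_pos"])@R/.2)
# rail base in side image now: mask of dark-red etc. corners
E
```

```text
grip from w3 [ 0.49406237 -0.21537062]
base corners [ 0.5411706 -0.0840801] [ 0.68740886 -0.08117712] post top [ 0.51400168 -0.12958454]
[ 0.00324805  0.00637735 -0.12397704] [-5.50993123e-04  3.63827263e-02  6.19850099e-01]
```

jog_arm(increments=[{"x":0,"y":0.03,"z":0.3,"turn":0,"fingers":1},{"x":0,"y":0.03,"z":0.6,"turn":0,"fingers":1},{"x":0,"y":0.03,"z":0.6,"turn":0,"fingers":1},{"x":0,"y":0.03,"z":0.6,"turn":0,"fingers":1},{"x":0,"y":0.03,"z":0.6,"turn":0,"fingers":1}])

```text
time: 2.72
tool_pos: [0.4879, -0.2142, 0.1599]
tcp_rot: [[-0.886, 0.463, -0.004], [0.463, 0.886, 0.001], [0.004, -0.0, -1.0]]
ft_force: [-0.7, 0.4, 0.8]
width: 0.0858
grasp_force: 0.0
```

```bash
python3 - <<'E'
from h import *
s=env.observe();R=np.array(s["tcp_rot"]);print(s["tool_pos"],s["ft_force"])
print((np.array([.4895,-.2135,.156])-s["tool_pos"])@R/.2)
c=np.load("w3.npy",allow_pickle=True).item()
P=lambda u,v,z:(lambda o,d:o+d*(z-o[2])/d[2])(*ray("wrist",u,v,c))[:2]
print("post foot",P(424,214,.012))
E
```

```text
[ 0.4879152  -0.21422487  0.15992679] [-0.6663678   0.39960893  0.84679607]
[-0.0054201   0.00688792  0.01961113]
post foot [ 0.61707609 -0.06398377]
```

jog_arm(increments=[{"x":0,"y":0.007,"z":0.015,"turn":0,"fingers":1},{"x":0,"y":0.007,"z":0.015,"turn":0,"fingers":-1},{"x":0,"y":0.007,"z":0.015,"turn":0,"fingers":-1},{"x":0,"y":0.007,"z":0.015,"turn":0,"fingers":-1},{"x":0,"y":0.007,"z":0.015,"turn":0,"fingers":-1}], force=100)

```text
time: 3.13
tool_pos: [0.4914, -0.213, 0.1588]
tcp_rot: [[-0.887, 0.461, 0.002], [0.461, 0.887, -0.002], [-0.003, -0.0, -1.0]]
ft_force: [-0.0, -0.4, 0.2]
width: 0.039
grasp_force: 0.0
```

jog_arm(increments=[{"x":0,"y":0,"z":0,"turn":0,"fingers":-1},{"x":0,"y":0,"z":0,"turn":0,"fingers":-1},{"x":0,"y":0,"z":0,"turn":0,"fingers":-1},{"x":0,"y":0,"z":0,"turn":0,"fingers":-1},{"x":0,"y":0,"z":0,"turn":0,"fingers":-1}])

```text
time: 3.55
tool_pos: [0.4907, -0.2128, 0.1584]
tcp_rot: [[-0.887, 0.461, 0.001], [0.461, 0.887, -0.002], [-0.002, -0.001, -1.0]]
ft_force: [-2.5, -0.2, 6.0]
width: 0.0284
grasp_force: 98.2
```

jog_arm(increments=[{"x":0,"y":0,"z":-0.06,"turn":0,"fingers":-1},{"x":0,"y":0,"z":-0.13,"turn":0,"fingers":-1},{"x":0,"y":0,"z":-0.2,"turn":0,"fingers":-1},{"x":0,"y":0,"z":-0.28,"turn":0,"fingers":-1},{"x":0,"y":0,"z":-0.36,"turn":0,"fingers":-1}])

```text
time: 3.97
tool_pos: [0.4894, -0.2116, 0.2288]
tcp_rot: [[-0.887, 0.461, -0.003], [0.461, 0.887, 0.002], [0.003, 0.0, -1.0]]
ft_force: [-0.3, 0.8, -2.0]
width: 0.0283
grasp_force: 101.3
```

```bash
python3 - <<'E'
from h import *
s=env.observe();R=np.array(s["tcp_rot"]);print(s["time"],s["tool_pos"],s["ft_force"],s["ft_torque"],s["grasp_force"],s["width"])
c=imaging.camera_info("wrist");np.save("w4.npy",c,allow_pickle=True)
w=imaging.capture("wrist");sd=imaging.capture("side")
sc=imaging.capture("scene")
for n,i in(("w4",w),("s4",sd),("sc4",sc)):cv2.imwrite(f"pics/{n}.png",i)
a=cv2.resize(w[150:360,150:420],None,fx=1.48,fy=1.48)
b=cv2.resize(sc[140:280,100:400],None,fx=1.3333,fy=1.3333)
d=cv2.resize(sd[100:260,150:410],None,fx=1.5,fy=1.5)
H=np.zeros((560,800,3),np.uint8);H[:a.shape[0],:a.shape[1]]=a;H[:b.shape[0],400:400+b.shape[1]]=b;H[315:315+d.shape[0],:d.shape[1]]=d
# right bottom: scene hook area enlarged
e=cv2.resize(sc[150:260,150:280],None,fx=2.9,fy=2.9);H[200:200+e.shape[0],410:410+e.shape[1]]=e[:, :390]
cv2.imwrite("pics/m4.png",H)
E
```

```text
3.9667 [ 0.48944175 -0.2115648   0.22883351] [-0.31960208  0.79386717 -1.9854651 ] [0.10741158 0.2029581  0.0505477 ] 101.25897288322449 0.028313559451053034
```

View pics/m4.png

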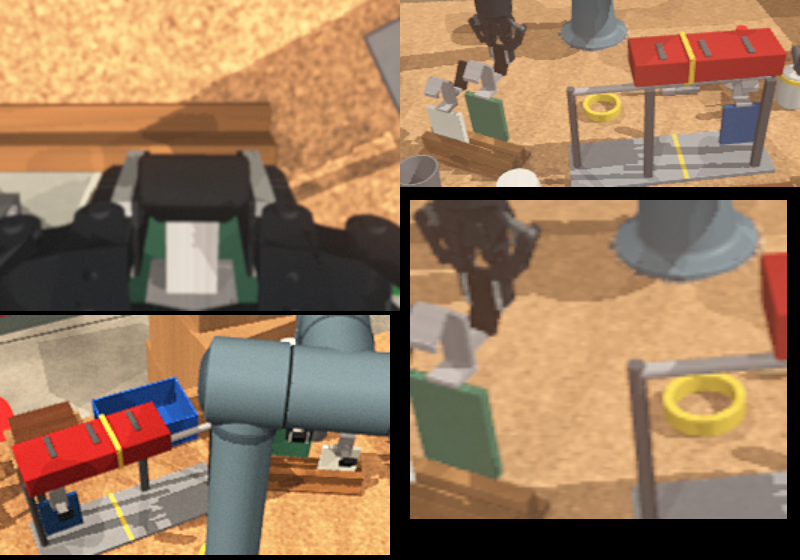

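The hanger is lifted cleanly and looks upright, and the white one is still in the rack. I'll carry it to the pre-hook pose in front of the open end.

jog_arm(increments=[{"x":0.06,"y":0.08,"z":0,"turn":-0.05,"fingers":-1},{"x":0.14,"y":0.17,"z":0,"turn":-0.11,"fingers":-1},{"x":0.23,"y":0.28,"z":0,"turn":-0.18,"fingers":-1},{"x":0.32,"y":0.39,"z":0,"turn":-0.25,"fingers":-1},{"x":0.41,"y":0.5,"z":0,"turn":-0.31,"fingers":-1}])

```text
time: 4.53
tool_pos: [0.4621, -0.0843, 0.2272]
tcp_rot: [[-0.989, 0.151, -0.003], [0.151, 0.989, 0.001], [0.004, 0.001, -1.0]]
ft_force: [0.0, 0.7, -3.4]
width: 0.0288
grasp_force: 101.3
```

```bash
cat > go.py <<'E'
from h import *
import sys
def go(x,y,z,a):
    s=env.observe();R=np.array(s["tcp_rot"])
    cur=np.degrees(np.arctan2(R[1,1],R[0,1]))
    print(round(s["time"],2),np.round(s["tool_pos"],4),round(cur,2),"inc",np.round((np.array([x,y,z])-s["tool_pos"])@R/.2,3),"turn",round(-(a-cur)/60,3),"F",np.round(s["ft_force"],1),np.round(s["ft_torque"],2))
if __name__=="__main__": go(*map(float,sys.argv[1:]))
E
python3 go.py .444 .0015 .2297 91.9
```

```text
4.53 [ 0.4621 -0.0843  0.2272] 81.31 inc [ 0.154  0.41  -0.012] turn -0.177 F [ 0.   0.7 -3.4] [0.06 0.2  0.02]
```

jog_arm(increments=[{"x":0.05,"y":0.13,"z":-0.005,"turn":-0.06,"fingers":-1},{"x":0.1,"y":0.26,"z":-0.01,"turn":-0.12,"fingers":-1},{"x":0.14,"y":0.36,"z":-0.01,"turn":-0.17,"fingers":-1},{"x":0.154,"y":0.41,"z":-0.01,"turn":-0.177,"fingers":-1},{"x":0.154,"y":0.41,"z":-0.01,"turn":-0.177,"fingers":-1}])

```text
time: 4.95
tool_pos: [0.4443, 0.0019, 0.2298]
tcp_rot: [[-0.999, -0.033, -0.003], [-0.033, 0.999, 0.001], [0.003, 0.001, -1.0]]
ft_force: [0.6, -0.3, -3.4]
width: 0.0283
grasp_force: 101.3
```

```bash
python3 - <<'E'
from h import *
from go import go
go(.444,.0015,.2297,91.9)
s=env.observe();R=np.array(s["tcp_rot"]);T=np.array(s["tool_pos"])
# hanger frame: x=-tool x, y=tool y ; expected panel corners
X=-R[:,0];Y=R[:,1];Z=np.array([0,0,1.]);O=T+.093*X-.1464*Z
sc=imaging.capture("scene");cv2.imwrite("pics/sc5.png",sc)
hsv=cv2.cvtColor(sc,cv2.COLOR_BGR2HSV)
m=((hsv[...,0]>50)&(hsv[...,0]<90)&(hsv[...,1]>60)).astype(np.uint8);m[:,:185]=0;m[:,330:]=0;m[265:]=0
n,l,st,ce=cv2.connectedComponentsWithStats(m);i=1+np.argmax(st[1:,4]);print(st[i])
k=cv2.findContours((l==i).astype(np.uint8),0,2)[0][0];print(cv2.approxPolyDP(cv2.convexHull(k),3,True)[:,0].tolist())
for y in(-.045,.045):
    for z in(0,.11):print(y,z,np.round(proj("scene",O+.006*X+y*Y+z*Z),1))
print("hooktop",proj("scene",O-.0025*X+.2017*Z),"rail open",proj("scene",np.array([.6095,.007,.225])))
E
```

```text
4.95 [0.4443 0.0019 0.2298] 91.91 inc [ 0.002 -0.002  0.001] turn 0.0 F [ 0.6 -0.3 -3.4] [-0.    0.25  0.06]
[261 199   5   1   5]
[[265, 199], [261, 199]]
-0.045 0 [239.1 231.4]
-0.045 0.11 [237.1 203.1]
0.045 0 [267.7 228.8]
0.045 0.11 [267.2 200.6]
hooktop (np.float64(250.82802153582443), np.float64(174.11707313782804)) rail open (np.float64(253.82915644184186), np.float64(206.52265266662732))
```

```bash
python3 - <<'E'
from h import *
sc=cv2.imread("pics/sc5.png").astype(int)
print(sc[216,232:276:4].tolist())
m=((sc[...,1]>sc[...,2]+6)&(sc[...,1]>sc[...,0]+2)).astype(np.uint8);m[:,:215]=0;m[:,300:]=0;m[265:]=0;m[:170]=0
n,l,st,ce=cv2.connectedComponentsWithStats(m)
for i in range(1,n):
    if st[i,4]>60:
        k=cv2.findContours((l==i).astype(np.uint8),0,2)[0][0];print(st[i],cv2.approxPolyDP(cv2.convexHull(k),2,True)[:,0].tolist())
E
```

```text
[[108, 152, 201], [92, 133, 180], [73, 95, 91], [76, 99, 92], [75, 99, 91], [79, 104, 91], [78, 102, 90], [78, 101, 88], [77, 99, 87], [117, 168, 217], [116, 167, 215]]
[237 198  29   7 106] [[265, 198], [265, 202], [238, 204], [237, 201]]
[240 209  27  21 364] [[265, 209], [266, 227], [240, 229], [244, 216], [252, 211]]
```

jog_arm(increments=[{"x":-0.05,"y":0,"z":0,"turn":0,"fingers":-1},{"x":-0.11,"y":0,"z":0,"turn":0,"fingers":-1},{"x":-0.17,"y":0,"z":0,"turn":0,"fingers":-1},{"x":-0.22,"y":0,"z":0,"turn":0,"fingers":-1},{"x":-0.26,"y":0,"z":0,"turn":0,"fingers":-1}])

```text
time: 5.42
tool_pos: [0.4996, 0.0005, 0.2308]
tcp_rot: [[-1.0, -0.029, 0.0], [-0.029, 1.0, -0.0], [-0.0, -0.0, -1.0]]
ft_force: [-0.2, 1.0, -4.2]
width: 0.0283
grasp_force: 101.3
```

jog_arm(increments=[{"x":-0.03,"y":0,"z":0,"turn":0,"fingers":-1},{"x":-0.06,"y":0,"z":0,"turn":0,"fingers":-1},{"x":-0.09,"y":0,"z":0,"turn":0,"fingers":-1},{"x":-0.115,"y":0,"z":0,"turn":0,"fingers":-1},{"x":-0.115,"y":0,"z":0,"turn":0,"fingers":-1}])

```text
time: 5.83
tool_pos: [0.5219, 0.0022, 0.2313]
tcp_rot: [[-1.0, -0.031, 0.001], [-0.031, 1.0, -0.0], [-0.001, -0.0, -1.0]]
ft_force: [0.3, 0.3, -3.6]
width: 0.0284
grasp_force: 101.3
```

```bash
python3 - <<'E'
from h import *
from go import go
go(.519,.004,.2297,91.9)
for n in("scene","side","wrist"):cv2.imwrite(f"pics/{n}6.png",imaging.capture(n))
a=cv2.imread("pics/scene6.png")[150:250,215:315];b=cv2.imread("pics/side6.png")[120:220,220:320]
cv2.imwrite("pics/m6.png",cv2.resize(np.hstack([a,b]),None,fx=4,fy=4,interpolation=cv2.INTER_CUBIC))
E
```

```text
5.83 [0.5219 0.0022 0.2313] 91.76 inc [0.014 0.009 0.008] turn -0.002 F [ 0.3  0.3 -3.6] [-0.02  0.27 -0.01]
```

jog_arm(increments=[{"x":0,"y":0,"z":0.04,"turn":0,"fingers":-1},{"x":0,"y":0,"z":0.08,"turn":0,"fingers":-1},{"x":0,"y":0,"z":0.12,"turn":0,"fingers":-1},{"x":0,"y":0,"z":0.15,"turn":0,"fingers":-1},{"x":0,"y":0,"z":0.165,"turn":0,"fingers":-1}])

```text
time: 6.4
tool_pos: [0.5198, 0.0024, 0.1966]
tcp_rot: [[-1.0, -0.031, -0.003], [-0.031, 1.0, 0.0], [0.003, 0.0, -1.0]]
ft_force: [-0.3, -0.8, -3.6]
width: 0.0282
grasp_force: 101.4
```

jog_arm(increments=[{"x":0,"y":0,"z":0.01,"turn":0,"fingers":-1},{"x":0,"y":0,"z":0.02,"turn":0,"fingers":-1},{"x":0,"y":0,"z":0.025,"turn":0,"fingers":-1},{"x":0,"y":0,"z":0.025,"turn":0,"fingers":-1}])

```text
time: 6.73
tool_pos: [0.521, 0.0023, 0.1933]
tcp_rot: [[-1.0, -0.031, 0.0], [-0.031, 1.0, -0.0], [-0.0, -0.0, -1.0]]
ft_force: [0.8, -0.4, -3.3]
width: 0.0281
grasp_force: 101.4
```

jog_arm(increments=[{"x":0,"y":0,"z":0.01,"turn":0,"fingers":-1},{"x":0,"y":0,"z":0.015,"turn":0,"fingers":-1},{"x":0,"y":0,"z":0.015,"turn":0,"fingers":-1}])

```text
time: 6.98
tool_pos: [0.5221, 0.0022, 0.191]
tcp_rot: [[-1.0, -0.031, 0.003], [-0.031, 1.0, -0.0], [-0.003, -0.0, -1.0]]
ft_force: [2.5, 0.7, -1.9]
width: 0.0285
grasp_force: 101.4
```

jog_arm(increments=[{"x":-0.005,"y":0,"z":0.01,"turn":0,"fingers":-1},{"x":-0.01,"y":0,"z":0.015,"turn":0,"fingers":-1},{"x":-0.01,"y":0,"z":0.015,"turn":0,"fingers":-1}])

```text
time: 7.23
tool_pos: [0.5246, 0.0022, 0.1881]
tcp_rot: [[-1.0, -0.031, 0.004], [-0.031, 1.0, -0.0], [-0.004, -0.0, -1.0]]
ft_force: [3.2, -0.5, 1.5]
width: 0.0283
grasp_force: 101.7
```

jog_arm(increments=[{"x":-0.007,"y":0,"z":0.005,"turn":0,"fingers":-1},{"x":-0.012,"y":0,"z":0.008,"turn":0,"fingers":-1},{"x":-0.012,"y":0,"z":0.008,"turn":0,"fingers":-1}])

```text
time: 7.48
tool_pos: [0.5253, 0.0023, 0.1869]
tcp_rot: [[-1.0, -0.031, 0.001], [-0.031, 1.0, -0.001], [-0.001, -0.001, -1.0]]
ft_force: [-3.6, 0.6, 9.4]
width: 0.0283
grasp_force: 102.1
```

```bash
python3 - <<'E'
from h import *
from go import go
go(.519,.004,.1877,91.9)
for n in("scene","side","wrist"):cv2.imwrite(f"pics/{n}7.png",imaging.capture(n))
sc=cv2.imread("pics/scene7.png").astype(int)
m=((sc[...,1]>sc[...,2]+6)&(sc[...,1]>sc[...,0]+2)).astype(np.uint8);m[:,:215]=0;m[:,300:]=0;m[275:]=0;m[:170]=0
n,l,st,ce=cv2.connectedComponentsWithStats(m)
for i in range(1,n):
    if st[i,4]>60:
        k=cv2.findContours((l==i).astype(np.uint8),0,2)[0][0];print(st[i],cv2.approxPolyDP(cv2.convexHull(k),2,True)[:,0].tolist())
s=env.observe();R=np.array(s["tcp_rot"]);T=np.array(s["tool_pos"])
X=-R[:,0];Y=R[:,1];Z=np.array([0,0,1.]);O=T+.093*X-.1464*Z
for y in(-.045,.045):
    for z in(0,.11):print(y,z,np.round(proj("scene",O+.006*X+y*Y+z*Z),1))
E
```

```text
7.48 [0.5253 0.0023 0.1869] 91.76 inc [ 0.031  0.01  -0.004] turn -0.002 F [-3.6  0.6  9.4] [-0.02 -0.11  0.08]
[239 227  31  32 856] [[268, 227], [269, 255], [241, 258], [239, 228]]
-0.045 0 [240.7 259.3]
-0.045 0.11 [238.7 231.6]
0.045 0 [270.2 256.5]
0.045 0.11 [269.9 228.9]
```

It is seated: the rail carries the hanger's weight, and the panel in the scene view sits where it should. I'll ease off, open, and regrip higher and further forward so the gripper body clears the hood.

jog_arm(increments=[{"x":0,"y":0,"z":-0.006,"turn":0,"fingers":-1},{"x":0,"y":0,"z":-0.006,"turn":0,"fingers":-0.2},{"x":0,"y":0,"z":-0.006,"turn":0,"fingers":0.2},{"x":0,"y":0,"z":-0.006,"turn":0,"fingers":0.3},{"x":0,"y":0,"z":-0.006,"turn":0,"fingers":0.3}])

```text
time: 8.05
tool_pos: [0.5248, 0.0025, 0.1863]
tcp_rot: [[-1.0, -0.031, -0.001], [-0.031, 1.0, 0.0], [0.001, 0.0, -1.0]]
ft_force: [0.8, -0.4, -0.0]
width: 0.056
grasp_force: 0.0
```

jog_arm(increments=[{"x":0.03,"y":0,"z":-0.01,"turn":0,"fingers":0.3},{"x":0.075,"y":0,"z":-0.035,"turn":0,"fingers":0.3},{"x":0.075,"y":0,"z":-0.035,"turn":0,"fingers":0.3},{"x":0.075,"y":0,"z":-0.035,"turn":0,"fingers":0.3},{"x":0.075,"y":0,"z":-0.035,"turn":0,"fingers":0.3}])

```text
time: 8.47
tool_pos: [0.5103, 0.0019, 0.1942]
tcp_rot: [[-1.0, -0.031, 0.001], [-0.031, 1.0, -0.0], [-0.001, -0.0, -1.0]]
ft_force: [0.2, -0.2, 0.3]
width: 0.0555
grasp_force: 0.0
```

```bash
python3 - <<'E'
from h import *
from go import go
go(.5103,.0018,.1949,91.9)
for n in("scene","side","wrist"):cv2.imwrite(f"pics/{n}8.png",imaging.capture(n))
c=imaging.camera_info("wrist");np.save("w8.npy",c,allow_pickle=True)
sc=cv2.imread("pics/scene8.png").astype(int)
m=((sc[...,1]>sc[...,2]+6)&(sc[...,1]>sc[...,0]+2)).astype(np.uint8);m[:,:215]=0;m[:,300:]=0;m[275:]=0;m[:170]=0
n,l,st,ce=cv2.connectedComponentsWithStats(m)
for i in range(1,n):
    if st[i,4]>60:
        k=cv2.findContours((l==i).astype(np.uint8),0,2)[0][0];print(st[i],cv2.approxPolyDP(cv2.convexHull(k),2,True)[:,0].tolist())
w=cv2.imread("pics/wrist8.png")
h=np.array([[proj("wrist",np.array([.527-.002,.0023,z]))] for z in(.2,)]);print(h)
E
```

```text
8.47 [0.5103 0.0019 0.1942] 91.76 inc [ 0.    -0.001 -0.003] turn -0.002 F [ 0.2 -0.2  0.3] [0.05 0.06 0.  ]
[239 226  31  32 839] [[267, 226], [269, 254], [241, 257], [239, 228]]
[[[279.12757574 298.59585007]]]
```

jog_arm(increments=[{"x":0,"y":0,"z":0,"turn":0,"fingers":-1},{"x":0,"y":0,"z":0,"turn":0,"fingers":-1},{"x":0,"y":0,"z":0,"turn":0,"fingers":-1},{"x":0,"y":0,"z":0,"turn":0,"fingers":-1},{"x":0,"y":0,"z":0,"turn":0,"fingers":-1}], force=40)

```text
time: 9.03
tool_pos: [0.5104, 0.0019, 0.1939]
tcp_rot: [[-1.0, -0.031, 0.0], [-0.031, 1.0, -0.0], [-0.0, -0.0, -1.0]]
ft_force: [-0.1, -0.5, 1.6]
width: 0.0296
grasp_force: 43.3
```

```bash
python3 - <<'E'
from h import *
from go import go
# mark from hood stripe via yellow mask, both views; ends of stripe on the hood
for n,box in (("scene",(290,150,340,215)),("side",(200,150,240,210))):
    im=cv2.imread(f"pics/{n}0.png");h=cv2.cvtColor(im,cv2.COLOR_BGR2HSV)
    m=((h[...,0]>20)&(h[...,0]<35)&(h[...,1]>140)&(h[...,2]>130)).astype(np.uint8)
    for nm,bx in ((n+" hood",box),(n+" base",(295,235,330,280) if n=="scene" else (215,215,245,255))):
        k=np.zeros_like(m);k[bx[1]:bx[3],bx[0]:bx[2]]=m[bx[1]:bx[3],bx[0]:bx[2]]
        ys,xs=np.nonzero(k)
        if len(ys)<5: print(nm,"none");continue
        out=[]
        for v in np.linspace(ys.min()+1,ys.max()-1,6).astype(int):
            u=xs[ys==v].mean() if (ys==v).any() else np.nan
            out.append(np.round(onz(n,u,v,.012 if "base" in nm else .311)[:2],4).tolist())
        print(nm,out)
go(.51,.175,.194,91.9)
E
```

```text
scene hood [[0.5405, 0.1762], [0.5782, 0.1765], [0.6192, 0.1799], [0.6572, 0.1766], [0.6926, 0.1685], [0.725, 0.151]]
scene base [[0.5325, 0.174], [0.5618, 0.1757], [0.5902, 0.1774], [0.6175, 0.1774], [0.6438, 0.1774], [0.6735, 0.1782]]
side hood [[0.6465, 0.1744], [0.6184, 0.1752], [0.5851, 0.1731], [0.5579, 0.1726], [0.5286, 0.1761], [0.5013, 0.1822]]
side base [[0.6712, 0.1775], [0.6441, 0.1729], [0.6151, 0.1749], [0.5904, 0.1738], [0.5619, 0.1741], [0.5334, 0.1728]]
9.03 [0.5104 0.0019 0.1939] 91.76 inc [-0.025  0.865 -0.001] turn -0.002 F [-0.1 -0.5  1.6] [-0.02 -0.02  0.05]
```

jog_arm(increments=[{"x":0,"y":0.03,"z":0,"turn":0,"fingers":-1},{"x":0,"y":0.08,"z":0,"turn":0,"fingers":-1},{"x":0,"y":0.13,"z":0,"turn":0,"fingers":-1},{"x":0,"y":0.18,"z":0,"turn":0,"fingers":-1},{"x":0,"y":0.23,"z":0,"turn":0,"fingers":-1}])

```text
time: 9.45
tool_pos: [0.5088, 0.0492, 0.1939]
tcp_rot: [[-1.0, -0.031, 0.0], [-0.031, 1.0, -0.0], [-0.0, -0.0, -1.0]]
ft_force: [-0.0, -2.4, 1.0]
width: 0.0293
grasp_force: 43.2
```

jog_arm(increments=[{"x":0,"y":0.04,"z":0,"turn":0,"fingers":-1},{"x":0,"y":0.08,"z":0,"turn":0,"fingers":-1},{"x":0,"y":0.12,"z":0,"turn":0,"fingers":-1},{"x":0,"y":0.16,"z":0,"turn":0,"fingers":-1}])

```text
time: 9.78
tool_pos: [0.5077, 0.0808, 0.1939]
tcp_rot: [[-1.0, -0.031, -0.0], [-0.031, 1.0, -0.0], [0.0, -0.0, -1.0]]
ft_force: [-0.1, -3.4, 1.2]
width: 0.0288
grasp_force: 43.2
```

jog_arm(increments=[{"x":0,"y":0.05,"z":0,"turn":0,"fingers":-1},{"x":0,"y":0.1,"z":0,"turn":0,"fingers":-1},{"x":0,"y":0.15,"z":0,"turn":0,"fingers":-1},{"x":0,"y":0.2,"z":0,"turn":0,"fingers":-1},{"x":0,"y":0.25,"z":0,"turn":0,"fingers":-1}])

```text
time: 10.2
tool_pos: [0.506, 0.1309, 0.1938]
tcp_rot: [[-1.0, -0.031, -0.001], [-0.031, 1.0, -0.0], [0.001, -0.0, -1.0]]
ft_force: [-1.2, -3.2, 0.7]
width: 0.0292
grasp_force: 43.3
```

jog_arm(increments=[{"x":0,"y":0.05,"z":0,"turn":0,"fingers":-1},{"x":0,"y":0.1,"z":0,"turn":0,"fingers":-1},{"x":0,"y":0.15,"z":0,"turn":0,"fingers":-1},{"x":0,"y":0.19,"z":0,"turn":0,"fingers":-1},{"x":0,"y":0.2,"z":0,"turn":0,"fingers":-1}])

```text
time: 10.62
tool_pos: [0.5046, 0.1714, 0.1937]
tcp_rot: [[-0.999, -0.032, -0.001], [-0.032, 0.999, 0.0], [0.001, 0.0, -1.0]]
ft_force: [-3.1, -2.4, 1.6]
width: 0.0291
grasp_force: 43.3
```

```bash
python3 - <<'E'
from h import *
from go import go
go(.505,.1727,.194,91.9)
for n in("scene","side","wrist"):cv2.imwrite(f"pics/{n}9.png",imaging.capture(n))
sc=cv2.imread("pics/scene9.png").astype(int)
m=((sc[...,1]>sc[...,2]+6)&(sc[...,1]>sc[...,0]+2)).astype(np.uint8);m[:,:260]=0;m[:,380:]=0;m[275:]=0;m[:190]=0
n,l,st,ce=cv2.connectedComponentsWithStats(m)
for i in range(1,n):
    if st[i,4]>60:
        k=cv2.findContours((l==i).astype(np.uint8),0,2)[0][0];print(st[i],cv2.approxPolyDP(cv2.convexHull(k),2,True)[:,0].tolist())
# expected if centred: panel back-face corners
M=np.array([.611,.176,0]);X=np.array([.9995,.033,0]);Y=np.array([-.033,.9995,0]);O=M+.0025*X
for y in(-.045,.045):
    for z in(.0413,.1513):print(y,z,np.round(proj("scene",O+.006*X+y*Y+[0,0,z]),1))
E
```

```text
10.62 [0.5046 0.1714 0.1937] 91.85 inc [-0.002  0.007 -0.001] turn -0.001 F [-3.1 -2.4  1.6] [-0.54  0.45 -0.22]
[295 221  31  32 824] [[325, 221], [323, 250], [296, 252], [297, 223]]
-0.045 0.0413 [296.4 254. ]
-0.045 0.1513 [297.6 226.5]
0.045 0.0413 [325.  251.3]
0.045 0.1513 [327.9 223.8]
```

jog_arm(increments=[{"x":0.004,"y":0.008,"z":0,"turn":0,"fingers":-1},{"x":0.005,"y":0.009,"z":0,"turn":0,"fingers":-1},{"x":0.005,"y":0.009,"z":0,"turn":0,"fingers":-1}])

```text
time: 11.02
tool_pos: [0.5046, 0.1714, 0.194]
tcp_rot: [[-1.0, -0.03, 0.001], [-0.03, 1.0, -0.0], [-0.001, -0.0, -1.0]]
ft_force: [-0.8, -0.9, 0.3]
width: 0.029
grasp_force: 43.2
```

jog_arm(increments=[{"x":0,"y":0,"z":0,"turn":0,"fingers":-0.3},{"x":0,"y":0,"z":0,"turn":0,"fingers":0},{"x":0,"y":0,"z":0,"turn":0,"fingers":0.2},{"x":0,"y":0,"z":0,"turn":0,"fingers":0.3},{"x":0,"y":0,"z":0,"turn":0,"fingers":0.3}])

```text
time: 11.43
tool_pos: [0.5045, 0.1717, 0.1941]
tcp_rot: [[-1.0, -0.031, 0.001], [-0.031, 1.0, 0.0], [-0.001, 0.0, -1.0]]
ft_force: [-0.2, 0.6, -0.3]
width: 0.0554
grasp_force: 0.0
```

```bash
python3 - <<'E'
from h import *
from go import go
go(.505,.1735,.194,91.9)
E
```

```text
11.43 [0.5045 0.1717 0.1941] 91.76 inc [-0.003  0.009  0.   ] turn -0.002 F [-0.2  0.6 -0.3] [-0.01  0.03 -0.04]
```

jog_arm(increments=[{"x":0.1,"y":0,"z":0,"turn":0,"fingers":0.3},{"x":0.3,"y":0,"z":0,"turn":0,"fingers":0.3},{"x":0.45,"y":0,"z":-0.1,"turn":0,"fingers":0.3},{"x":0.5,"y":0,"z":-0.3,"turn":0,"fingers":0.3},{"x":0.5,"y":0,"z":-0.45,"turn":0,"fingers":0.3}])

```text
time: 11.85
tool_pos: [0.3991, 0.168, 0.2841]
tcp_rot: [[-0.999, -0.032, -0.006], [-0.032, 0.999, -0.001], [0.006, -0.001, -1.0]]
ft_force: [1.6, 0.8, 0.5]
width: 0.0553
grasp_force: 0.0
```

```bash
python3 - <<'E'
from h import *
from go import go
go(.505,.1735,.194,91.9)
I={}
for n in("scene","side","wrist"):I[n]=imaging.capture(n);cv2.imwrite(f"pics/{n}10.png",I[n])
sc=I["scene"].astype(int)
m=((sc[...,1]>sc[...,2]+6)&(sc[...,1]>sc[...,0]+2)).astype(np.uint8);m[:,:260]=0;m[:,380:]=0;m[275:]=0;m[:190]=0
n,l,st,ce=cv2.connectedComponentsWithStats(m)
for i in range(1,n):
    if st[i,4]>60:
        k=cv2.findContours((l==i).astype(np.uint8),0,2)[0][0];print(st[i],cv2.approxPolyDP(cv2.convexHull(k),2,True)[:,0].tolist())
H=np.zeros((600,800,3),np.uint8)
H[:300,:400]=cv2.resize(I["wrist"],(400,300))
a=cv2.resize(I["scene"][150:285,240:390],(333,300),interpolation=cv2.INTER_CUBIC);H[:300,400:733]=a
b=cv2.resize(I["side"][150:270,150:310],(400,300),interpolation=cv2.INTER_CUBIC);H[300:,:400]=b
d=cv2.resize(I["wrist"][100:400,80:480],(400,300),interpolation=cv2.INTER_CUBIC);H[300:,400:]=d
cv2.imwrite("pics/m10.png",H)
c=imaging.camera_info("wrist");np.save("w10.npy",c,allow_pickle=True)
E
```

```text
11.85 [0.3991 0.168  0.2841] 91.83 inc [-0.532  0.011  0.447] turn -0.001 F [1.6 0.8 0.5] [ 0.01 -0.12  0.  ]
[295 221  31  32 819] [[325, 221], [323, 249], [296, 252], [297, 223]]
```

View pics/m10.png

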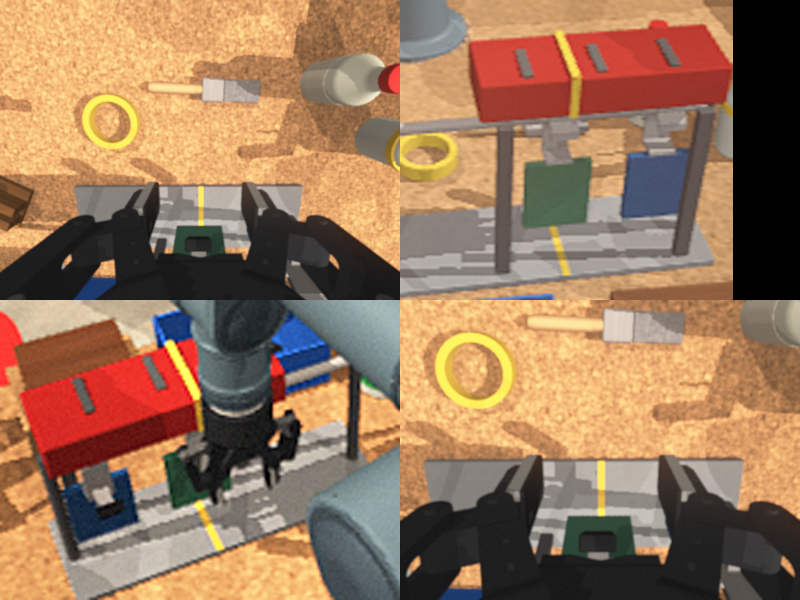

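The green hanger hangs on the rail by the stripe, and blue and white haven't moved. In the wrist view the stripe is at column about 281 and the handle and panel at about 279. I'll measure the offset precisely in that one view.

```bash
python3 - <<'E'
from h import *
c=np.load("w10.npy",allow_pickle=True).item();im=cv2.imread("pics/wrist10.png");h=cv2.cvtColor(im,cv2.COLOR_BGR2HSV)
P=lambda u,v,z:(lambda o,d:o+d*(z-o[2])/d[2])(*ray("wrist",u,v,c))[:2]
yd=np.array([-.032,.9995])
def ry(p): p=np.array(p); return p[1]+.032*(p[0]-.61)*-1  # y at rail x, along frame x axis
ym=(h[...,0]>20)&(h[...,0]<35)&(h[...,1]>120)
for v in range(264,310,8):
    u=np.nonzero(ym[v,255:310])[0]+255
    if len(u):print("stripe",v,u.min(),u.max(),"y@rail",round(ry(P(u.mean(),v,.012)),4))
g=im.astype(int);gm=(g[...,1]>g[...,2]+6)&(g[...,1]>g[...,0]+2)
for v in range(318,356,4):
    u=np.nonzero(gm[v,220:340])[0]+220
    if len(u)>8:print("green",v,u.min(),u.max(),"y lo",round(ry(P((u.min()+u.max())/2,v,.10)),4))
dk=im.max(2)<60
for v in range(326,356,4):
    u=np.nonzero(dk[v,255:305])[0]+255
    if len(u)>4:print("dark",v,u.min(),u.max(),"y",round(ry(P((u.min()+u.max())/2,v,.215)),4))
# scene: direct, panel centre vs stripe
print("scene panel top/bot mid", onz("scene",311.5,222.5,.1513)[:2],onz("scene",310,251,.0413)[:2])
E
```

```text
stripe 264 278 283 y@rail 0.1767
stripe 272 278 284 y@rail 0.1775
stripe 280 278 283 y@rail 0.1767
stripe 288 278 283 y@rail 0.1767
stripe 296 279 283 y@rail 0.1774
stripe 304 279 283 y@rail 0.1774
green 318 248 309 y lo 0.1741
green 322 247 310 y lo 0.1741
green 326 246 311 y lo 0.174
green 330 246 311 y lo 0.174
green 334 245 312 y lo 0.174
green 338 244 312 y lo 0.1734
green 342 244 313 y lo 0.174
green 346 243 313 y lo 0.1733
green 350 243 313 y lo 0.1733
green 354 243 314 y lo 0.1739
dark 330 266 303 y 0.1795
dark 334 259 303 y 0.1767
dark 338 259 303 y 0.1767
dark 342 259 304 y 0.1771
dark 346 259 304 y 0.1771
dark 350 259 304 y 0.1771
dark 354 290 304 y 0.1898
scene panel top/bot mid [0.6070845  0.17466123] [0.61197077 0.17520149]
```

The panel sits about 2.5 mm short of the mark, so I'll go back, regrip and nudge it.

jog_arm(increments=[{"x":-0.02,"y":0,"z":0.2,"turn":0,"fingers":0.3},{"x":-0.05,"y":0,"z":0.4,"turn":0,"fingers":0.3},{"x":-0.2,"y":0,"z":0.45,"turn":0,"fingers":0.3},{"x":-0.35,"y":0,"z":0.45,"turn":0,"fingers":0.3},{"x":-0.45,"y":0,"z":0.45,"turn":0,"fingers":0.3}])

```text
time: 12.42
tool_pos: [0.4933, 0.1707, 0.19]
tcp_rot: [[-1.0, -0.03, -0.006], [-0.03, 1.0, -0.001], [0.006, -0.001, -1.0]]
ft_force: [1.9, 0.5, 0.7]
width: 0.0554
grasp_force: 0.0
```

```bash
python3 go.py .5045 .1717 .194 91.85
```

```text
12.42 [0.4933 0.1707 0.19  ] 91.74 inc [-0.056  0.003 -0.02 ] turn -0.002 F [1.9 0.5 0.7] [ 0.01  0.   -0.01]
```

jog_arm(increments=[{"x":-0.04,"y":0,"z":0,"turn":0,"fingers":0.3},{"x":-0.05,"y":0,"z":0,"turn":0,"fingers":0},{"x":-0.05,"y":0,"z":0,"turn":0,"fingers":-1},{"x":-0.05,"y":0,"z":0,"turn":0,"fingers":-1},{"x":-0.05,"y":0,"z":0,"turn":0,"fingers":-1}])

```text
time: 12.83
tool_pos: [0.5036, 0.1716, 0.1941]
tcp_rot: [[-1.0, -0.031, 0.0], [-0.031, 1.0, -0.0], [-0.0, -0.0, -1.0]]
ft_force: [1.5, -0.6, -1.5]
width: 0.029
grasp_force: 42.8
```

jog_arm(increments=[{"x":0,"y":0,"z":0,"turn":0,"fingers":-1},{"x":0,"y":0.008,"z":0,"turn":0,"fingers":-1},{"x":0,"y":0.015,"z":0,"turn":0,"fingers":-1},{"x":0,"y":0.015,"z":0,"turn":0,"fingers":-1},{"x":0,"y":0.015,"z":0,"turn":0,"fingers":-1}])

```text
time: 13.25
tool_pos: [0.5036, 0.1748, 0.1939]
tcp_rot: [[-1.0, -0.031, -0.0], [-0.031, 1.0, -0.0], [0.0, -0.0, -1.0]]
ft_force: [0.9, -0.8, -0.5]
width: 0.0298
grasp_force: 42.8
```

```bash
cat > pan.py <<'E'
from h import *
from go import go
go(.5045,.174,.194,91.85)
def cen():
    sc=imaging.capture("scene").astype(int)
    m=((sc[...,1]>sc[...,2]+6)&(sc[...,1]>sc[...,0]+2));m[:,:285]=0;m[:,335:]=0;m[246:]=0;m[:228]=0
    e=np.nonzero(m);return e[1].mean()
def cen0(f):
    sc=cv2.imread(f).astype(int)
    m=((sc[...,1]>sc[...,2]+6)&(sc[...,1]>sc[...,0]+2));m[:,:285]=0;m[:,335:]=0;m[246:]=0;m[:228]=0
    return np.nonzero(m)[1].mean()
print("panel col shift px (3mm/px)",cen()-cen0("pics/scene10.png"), cen0("pics/scene9.png")-cen0("pics/scene10.png"))
E
python3 pan.py
```

```text
13.25 [0.5036 0.1748 0.1939] 91.78 inc [-0.004 -0.004 -0.001] turn -0.001 F [ 0.9 -0.8 -0.5] [-0.19  0.04 -0.1 ]
panel col shift px (3mm/px) 1.1095971386669135 0.1371095917112939
```

Moved about 3 mm. Release, retreat and check.

jog_arm(increments=[{"x":0,"y":0,"z":0,"turn":0,"fingers":-0.3},{"x":0,"y":0,"z":0,"turn":0,"fingers":0},{"x":0,"y":0,"z":0,"turn":0,"fingers":0.2},{"x":0,"y":0,"z":0,"turn":0,"fingers":0.3},{"x":0,"y":0,"z":0,"turn":0,"fingers":0.3}])

```text
time: 13.72
tool_pos: [0.5041, 0.1748, 0.194]
tcp_rot: [[-1.0, -0.031, 0.0], [-0.031, 1.0, 0.0], [-0.0, 0.0, -1.0]]
ft_force: [0.5, -0.1, -0.0]
width: 0.0556
grasp_force: 0.0
```

jog_arm(increments=[{"x":0.1,"y":0,"z":0,"turn":0,"fingers":0.3},{"x":0.3,"y":0,"z":0,"turn":0,"fingers":0.3},{"x":0.45,"y":0,"z":-0.1,"turn":0,"fingers":0.3},{"x":0.5,"y":0,"z":-0.3,"turn":0,"fingers":0.3},{"x":0.5,"y":0,"z":-0.45,"turn":0,"fingers":0.3}])

```text
time: 14.13
tool_pos: [0.3989, 0.171, 0.2841]
tcp_rot: [[-0.999, -0.032, -0.006], [-0.032, 0.999, -0.001], [0.006, -0.001, -1.0]]
ft_force: [1.2, 0.3, 1.3]
width: 0.0559
grasp_force: 0.0
```

jog_arm(increments=[{"x":0,"y":0,"z":0,"turn":0,"fingers":0.3},{"x":0,"y":0,"z":0,"turn":0,"fingers":0.3},{"x":0,"y":0,"z":0,"turn":0,"fingers":0.3},{"x":0,"y":0,"z":0,"turn":0,"fingers":0.3},{"x":0,"y":0,"z":0,"turn":0,"fingers":0.3}])

```text
time: 14.55
tool_pos: [0.4035, 0.1714, 0.2826]
tcp_rot: [[-1.0, -0.031, -0.003], [-0.031, 1.0, -0.001], [0.003, -0.001, -1.0]]
ft_force: [-0.3, 0.4, 0.0]
width: 0.0557
grasp_force: 0.0
```

```bash
python3 pan.py; python3 - <<'E'
from h import *
c=imaging.camera_info("wrist");im=imaging.capture("wrist");h=cv2.cvtColor(im,cv2.COLOR_BGR2HSV)
P=lambda u,v,z:(lambda o,d:o+d*(z-o[2])/d[2])(*ray("wrist",u,v,c))[:2]
ry=lambda p:p[1]-.032*(p[0]-.61)
ym=(h[...,0]>20)&(h[...,0]<35)&(h[...,1]>120);g=im.astype(int);gm=(g[...,1]>g[...,2]+6)&(g[...,1]>g[...,0]+2)
for v in(272,288,304):
    u=np.nonzero(ym[v,255:310])[0]+255;print("stripe",ry(P(u.mean(),v,.012)))
for v in(326,334,342):
    u=np.nonzero(gm[v,220:340])[0]+220;print("green",u.min(),u.max(),ry(P((u.min()+u.max())/2,v,.10)))
b=imaging.capture("scene");a=cv2.imread("pics/scene10.png")
print("rest diff",(cv2.absdiff(a,b).max(2)>60).sum())
E
```

```text
14.55 [0.4035 0.1714 0.2826] 91.75 inc [-0.506 -0.002  0.442] turn -0.002 F [-0.3  0.4  0. ] [-0.01 -0.07 -0.01]
panel col shift px (3mm/px) 1.0542635658915174 0.1371095917112939
stripe 0.17767842528676683
stripe 0.17761901441299238
stripe 0.17755775900387694
green 248 312 0.1777250657136961
green 247 313 0.1776992961391022
green 246 314 0.17767311121597956
rest diff 272
```

The panel and stripe now agree within 0.2 mm in the wrist view. The hanger is still and the gripper is clear.

```bash
python3 -c "
from cell import env
print(env.hand_in())"
```

```text
the job is handed in; nothing more can be done
None
```

The green hanger is hooked on the rail and centred on the yellow mark (within about 0.2 mm in the wrist view), released and hanging still with the gripper clear; nothing else was moved on purpose, and I handed the job in after about 15 s of robot time.

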